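# Wheel sockets back on their rail in size order

### The arm

A 6-joint arm with a two-finger parallel gripper is mounted at the origin on a cart in front of the work surface, level with it; the furniture and walls round the work are solid. World frame = base frame: x ahead of the robot, y to its left, z up, the work surface at z = 0. Lengths are in mm, angles in rad, forces in N, time in s.
With the tool pointing down it reaches from about 350 to 875 mm from the base axis. Payload 4.2 kg.
Tool frame: the origin (TCP) lies at the very end of the fingers, on their centre line; the grasp point (between the pads) lies 19 mm behind it; z points along the fingers, y is the line along which they close (so a half turn about z gives the same grasp; the last joint's range is limited). The gripper opens to 85 mm and grips with 20 to 120 N. Pads are 22 mm wide; open, the fingers measure 114 mm over their backs; the gripper's body (76 mm by 85 mm) begins 54 mm behind the grasp point. The pads swing forward as they close: fully open they stand 13 mm farther back than shut.
Start: joints at [-0.965, 0.385, 0.008, 0, -1.194, -0.259], TCP at [212.446, -587.764, 231.312] pointing down, gripper open.
Joint ranges: [-3.14, 3.14], [-1.21, 2.06], [-1.07, 1.41], [-3.16, 2.05], [-2.99, -0.16], [-3.1, 3.1]. Speed limits (rad/s): [2.79, 2.79, 3.14, 3.14, 3.14, 3.14].

### API

Orientations are given as a unit quaternion [x, y, z, w].
In Python, from bench import arm gives the robot as it stands. The module is installed in compiled form; this text tells all that it offers.
- The arm moves only by the tool drive_tool, never from a script. Its argument "targets" is a list of rows, each a list of 5 numbers: the closure, from -1 (fully open) to 1 (shut), then the shift along the tool's x, y, z in mm, then the turn about the tool's z in degrees. In form: [[grip, tx, ty, tz, roll], ...]. A call has 1 to 12 rows; each row is the pose to reach, as a shift and turn from the pose commanded when the call began, along the tool's axes at that moment; what a row does not reach only later rows make up. A row lasts 1/10 s, in which the tool goes at most 50 mm and 8.59 degrees, less where a joint would pass 70% of its speed; a pose out of reach is approached as far as the arm can. A call with a gripper value outside its range is refused whole. The fingers move at their own pace and stop on an object; the grip force is fixed at half the most. Time passes only in rows, so rows that repeat a pose let the fingers close. It gives the time, the measured TCP pose, the force, the opening and the grip force at its end, in the units of the state.
- arm.read_state(): the state, without advancing time (a new reading comes with each control period).
- arm.get_image(name): name is "side" or "top" or "wrist"; returns the picture (480x640x3 uint8, blue, green, red); there is no depth.
- arm.camera_params(name): a dict with "fov_y" (degrees; the focal length in pixels is half the picture's height over the tangent of half this angle, whatever the lens; pixels are square), "cx", "cy" (the principal point, pixels), "rvec" (rotation vector, rad) and "tvec" (3), from world to camera coordinates, as OpenCV has them; the wrist camera has in their place "tool_from_camera" (4x4, takes a point from camera to tool coordinates, whose origin is the TCP and whose axes are the flange's). Camera axes: x right, y down, z forward; pixel columns grow to the right and rows downward; lengths in mm; the calibration is good to about 2 mm. A picture is of the moment at which its call begins: read the wrist's pose just before it. camera_params takes no time and is no camera call.
- arm.job_done(): hands the job in; it is judged then, once.
The state is a dict: "clock": time; "joints": joint angles; "joint_vel": joint speeds; "joint_efforts": joint torques, N m; "position": TCP position; "ee_rot": TCP orientation; "contact_force": force on the tool from outside, world axes, zero at the start; "wrist_torque": the same for the moment, N m; "gripper_width": finger opening in mm; "grasp_force": force on a finger pad.
Only numpy, scipy, OpenCV 4.12 (cv2) and the standard library are available. Lean on these libraries where they do the work, as an engineer would, in place of code of your own. Each camera call takes 0.05 s, during which the arm holds its last target. There are 200 camera calls.

### The job

The four sleeved wheel-nut sockets came back from a job mixed up in the grey tray. Put them on the black peg rail, one over each peg, upright and fully down, in size order: the smallest (blue) on the peg next to the orange hanging loop, then yellow, then red, and the heaviest (green) on the peg farthest from the loop, so that the rail hangs heavy end down.

Things in the scene. Friction and masses are not known exactly. Their poses are not given: they have to be found in the camera images.
- socket_blue: Impact socket with a blue plastic sleeve, the smallest of the four: upright steel cylinder 34 mm across, 60 mm tall (its top 15 mm a dark neck 22 mm across), standing mouth down. Round bore 24 mm wide, 45 mm deep, open below; top closed. Origin: centre of its underside; z up, to the closed end. Starts in any pocket of the grey tray. Grip across the sleeve.
- socket_yellow: Impact socket with a yellow plastic sleeve, the second smallest of the four: upright steel cylinder 38 mm across, 64 mm tall (its top 15 mm a dark neck 26 mm across), standing mouth down. Round bore 27 mm wide, 45 mm deep, open below; top closed. Origin: centre of its underside; z up, to the closed end. Starts in any pocket of the grey tray. Grip across the sleeve.
- socket_red: Impact socket with a red plastic sleeve, the second largest of the four: upright steel cylinder 42 mm across, 68 mm tall (its top 15 mm a dark neck 30 mm across), standing mouth down. Round bore 30 mm wide, 45 mm deep, open below; top closed. Origin: centre of its underside; z up, to the closed end. Starts in any pocket of the grey tray. Grip across the sleeve.
- socket_green: Impact socket with a green plastic sleeve, the largest of the four: upright steel cylinder 46 mm across, 72 mm tall (its top 15 mm a dark neck 34 mm across), standing mouth down. Round bore 33 mm wide, 45 mm deep, open below; top closed. Origin: centre of its underside; z up, to the closed end. Starts in any pocket of the grey tray. Grip across the sleeve.
- peg_1: Steel peg number 1 of the black rail, counted from the orange hanging loop (next to the loop): upright pin 8 mm thick, 34 mm tall, its top 10 mm tapered to 3 mm. Origin: the foot of the peg on the rail's flat top, 12 mm above the work surface; z up. Bright round plate 36 mm wide round its foot. The four pegs stand in a row 60 mm apart. Fixed.
- peg_2: Steel peg number 2 of the black rail, counted from the orange hanging loop: upright pin 8 mm thick, 34 mm tall, its top 10 mm tapered to 3 mm. Origin: the foot of the peg on the rail's flat top, 12 mm above the work surface; z up. Bright round plate 36 mm wide round its foot. The four pegs stand in a row 60 mm apart. Fixed.
- peg_3: Steel peg number 3 of the black rail, counted from the orange hanging loop: upright pin 8 mm thick, 34 mm tall, its top 10 mm tapered to 3 mm. Origin: the foot of the peg on the rail's flat top, 12 mm above the work surface; z up. Bright round plate 36 mm wide round its foot. The four pegs stand in a row 60 mm apart. Fixed.
- peg_4: Steel peg number 4 of the black rail, counted from the orange hanging loop (farthest from the loop): upright pin 8 mm thick, 34 mm tall, its top 10 mm tapered to 3 mm. Origin: the foot of the peg on the rail's flat top, 12 mm above the work surface; z up. Bright round plate 36 mm wide round its foot. The four pegs stand in a row 60 mm apart. Fixed.
- peg_rail: Black socket rail, 254 x 56 x 12 mm, fixed, four pegs along its y axis and a flat orange hanging loop at its +y end, reaching 166 mm from the middle, 15 mm high. Origin: centre of its underside; z up. Lies left or right of the grey tray, turned any way. Tools lie round about; tall bottles stand only near the edges of the cabinet top.
- nest_tray: Grey tray, 64 x 254 x 18 mm, fixed, with a row of four round pockets 49 mm wide, 60 mm apart along its y axis; pocket floors 8 mm above the work surface (10 mm deep). Each pocket holds one socket at the start. Origin: centre of its underside; z up.
Mind the look-alikes: they are no part of the job. What is shaped like the socket_blue but pink is not meant.

How it is judged:
By the outcome, as a careful person would: the job done as asked, in the order asked, and still so for the second after the job is handed in, with the robot touching nothing.
It also fails if it takes over 106 s, if anything falls off the work surface, if the arm or the gripper's body presses on something with over 40 N, if the wrist force passes 120 N, or if a joint passes its speed limit or range.

## Working session

There is one attempt and no reset: what is moved stays moved. The work goes in short steps, Python scripts to look and compute and a tool call to move; the robot and the scene stay as the last step left them, time stands still between calls to the robot, and variables do not carry over. Pictures are saved under pics/ and viewed, at most 14 in all, crops included, and the job is handed in when it is done.

Besides the shell and the picture viewer there is one more tool, called after ">>>" as name([rows], argument=value, ...), one row to a line, values as JSON. drive_tool: Moves the arm, as the interface text tells. Its arguments: {"type":"object","properties":{"targets":{"type":"array","items":{"type":"array","items":{"type":"number"}}}},"required":["targets"]}

```bash
mkdir -p pics; python3 - <<'E'
from bench import arm
import cv2
s=arm.read_state();print(s)
for n in("top","side"):
    cv2.imwrite(f"pics/{n}0.png",arm.get_image(n)); print(n,arm.camera_params(n))
print(arm.camera_params("wrist"))
E
```

```text
{'clock': 0.0, 'joints': array([-9.65353555e-01,  3.85621679e-01,  6.60873682e-03, -5.15127890e-04,
       -1.19400589e+00, -2.58583411e-01]), 'joint_vel': array([ 0.00032795, -0.00082836,  0.00119194, -0.00035635,  0.00139987,
        0.00010208]), 'joint_efforts': array([ 8.12721610e-04, -3.92285621e+01,  1.88398737e+01,  4.18632969e+00,
       -4.72899686e-03,  1.08832282e-05]), 'position': array([ 212.2756822 , -587.21791573,  230.1731997 ]), 'ee_rot': array([-1.72467868e-01,  9.85014488e-01,  1.10938867e-03, -2.47884830e-04]), 'contact_force': array([-0.2470787 , -0.04344565,  0.19055189]), 'wrist_torque': array([ 0.02650465, -0.0441928 , -0.01725566]), 'grasp_force': 0.0, 'gripper_width': 84.97542049327241}
top {'fov_y': 43.691218241358705, 'cx': 325.30635856281367, 'cy': 237.8160886478547, 'rvec': array([ 2.19536565, -2.16140255,  0.12203187]), 'tvec': array([ -12.20213816,  539.62692744, 1337.08487904])}
side {'fov_y': 43.99742488216601, 'cx': 310.37975217895786, 'cy': 243.5397980874221, 'rvec': array([ 0.77279655, -2.42302615,  1.32509589]), 'tvec': array([444.59516319, 217.66128153, 983.33657154])}
{'fov_y': 67.2085722858996, 'cx': 320.57483529798424, 'cy': 245.8494775587703, 'tool_from_camera': array([[ 6.35833101e-04, -9.57991117e-01, -2.86797167e-01,
         7.36196829e+01],
       [ 9.99999770e-01,  5.41362024e-04,  4.08696310e-04,
        -4.61164960e-01],
       [-2.36266340e-04, -2.86797361e-01,  9.57991241e-01,
        -1.42220178e+02],
       [ 0.00000000e+00,  0.00000000e+00,  0.00000000e+00,
         1.00000000e+00]])}
```

View pics/top0.png

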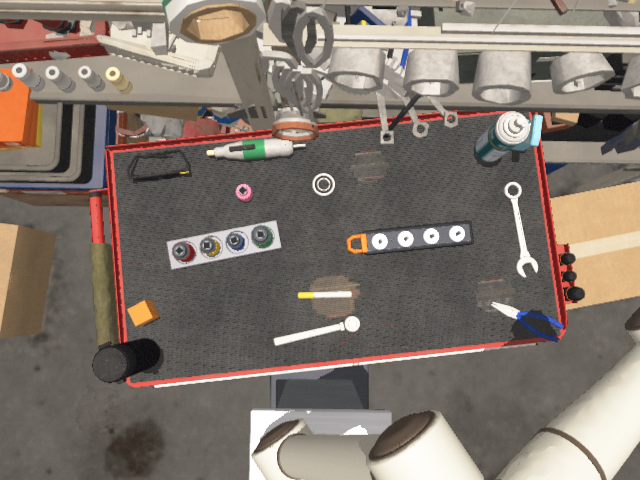

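View pics/side0.png

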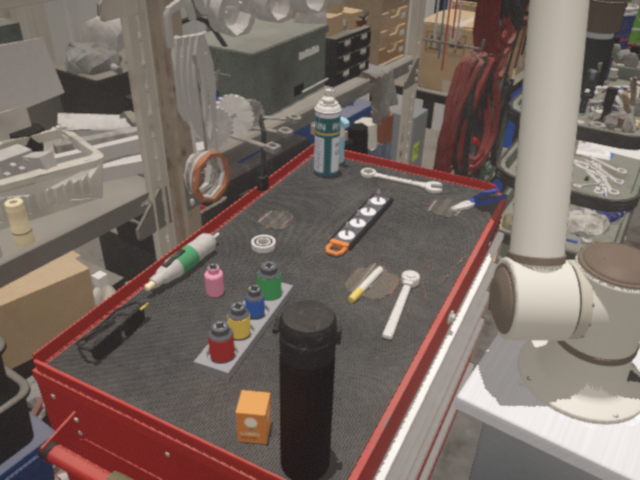

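The top view shows the tray with red (183,250), yellow (209,245), blue (236,240) and green (262,236). The rail's loop is at (357,243), with pegs 1–4 at about (379,241), (405,239), (431,237) and (457,234). The side view agrees with this order, and the pink look-alike stands apart.

```bash
cat > h.py <<'E'
import numpy as np,cv2
from bench import arm
from scipy.spatial.transform import Rotation as R
def cam(n,s=None):
    p=arm.camera_params(n); f=240/np.tan(np.radians(p['fov_y']/2))
    if n=='wrist':
        Tc=p['tool_from_camera']; Rt=R.from_quat(s['ee_rot']).as_matrix()
        return f,p['cx'],p['cy'],Rt@Tc[:3,:3],s['position']+Rt@Tc[:3,3]
    Rm=cv2.Rodrigues(p['rvec'])[0]
    return f,p['cx'],p['cy'],Rm.T,-Rm.T@p['tvec']
def plane(c,uv,z):
    f,cx,cy,Rw,o=c; d=Rw@np.array([(uv[0]-cx)/f,(uv[1]-cy)/f,1]); return o+d*(z-o[2])/d[2]
def proj(c,X):
    f,cx,cy,Rw,o=c; q=Rw.T@(np.array(X)-o); return np.array([cx+f*q[0]/q[2],cy+f*q[1]/q[2]])
def blobs(m,lo,hi):
    n,l,st,ce=cv2.connectedComponentsWithStats(m.astype(np.uint8)); return [(ce[i],st[i]) for i in range(1,n) if lo<st[i][4]<hi]
E
python3 - <<'E'
from h import *
im=cv2.imread('pics/top0.png'); c=cam('top')
hsv=cv2.cvtColor(im,cv2.COLOR_BGR2HSV); H,S,V=cv2.split(hsv)
print('cam',c[4])
# rail plates
m=np.zeros(V.shape,bool); m[215:265,365:475]=(V>180)[215:265,365:475]
P=[]
for ce,st in blobs(m,40,600):
    w=plane(c,ce,12); P.append(w); print('plate',ce.round(1),st[4],w.round(1))
P=np.array(P); print(np.linalg.norm(np.diff(P[:,:2],axis=0),axis=1))
# tray
m=np.zeros(V.shape,bool); m[215:275,160:290]=((V>120)&(S<40))[215:275,160:290]
cn=max(cv2.findContours(m.astype(np.uint8),cv2.RETR_EXTERNAL,cv2.CHAIN_APPROX_NONE)[0],key=cv2.contourArea)
r=cv2.minAreaRect(cn); b=np.array([plane(c,q,18) for q in cv2.boxPoints(r)]); print(b.round(1),b.mean(0).round(1),np.linalg.norm(b-np.roll(b,1,0),axis=1))
# sockets sleeves
for n,lo,hi in(('red',170,190),('yellow',18,32),('blue',100,125),('green',55,85)):
    m=np.zeros(V.shape,bool); m[215:275,160:290]=((S>110)&(V>50)&(H>=lo)&(H<=hi))[215:275,160:290]
    ys,xs=np.nonzero(m); (q,rad)=cv2.minEnclosingCircle(np.c_[xs,ys].astype(np.float32))
    print(n,len(xs),q,rad,plane(c,q,55).round(1))
E
```

```text
cam [ 407.19965398   15.16059899 1383.14882959]
plate [456.6 233.3] 192 [ 556.6 -307.2   12. ]
plate [430.8 235.7] 195 [ 550.1 -247.5   12. ]
plate [405.2 238.5] 196 [ 542.7 -188.2   12. ]
plate [379.3 241. ] 201 [ 535.9 -128.5   12. ]
[60.06970106 59.75136882 60.0759931 ]
[[527.4 361.4  18. ]
 [581.6 110.2  18. ]
 [516.2  95.9  18. ]
 [462.7 346.1  18. ]] [521.9 228.4  18. ] [ 66.50855483 257.01433673  66.92078836 255.87106708]
red 6 (186.5, 258.5) 5.700977325439453 [485.9 303.2  55. ]
yellow 61 (211.28260803222656, 247.71739196777344) 8.208456039428711 [510.7 249.3  55. ]
blue 35 (235.76666259765625, 242.0) 7.830883502960205 [524.4 195.5  55. ]
green 36 (265.0, 239.5) 8.139510154724121 [531.  130.8  55. ]
```

```bash
cat >> h.py <<'E'
def go(x,y,z,ang):
    "shift and roll from the measured pose to TCP x,y,z with tool y axis at world angle ang (deg)"
    s=arm.read_state(); M=R.from_quat(s['ee_rot']).as_matrix()
    a=np.degrees(np.arctan2(M[1,1],M[0,1])); d=(ang-a+180)%360-180
    print('t',round(s['clock'],2),'pos',s['position'].round(1),'yang',round(a,1),'F',s['contact_force'].round(1),'-> shift',(M.T@(np.array([x,y,z])-s['position'])).round(1),'roll',round(-d,1))
E
python3 -c "
from h import *
go(522,228,210,192.2)"
```

```text
t 0.1 pos [ 212.3 -587.3  230.3] yang 109.9 F [ 0.4 -0.3 -0.9] -> shift [-568.3  661.5   21.6] roll -82.3
```

>>> drive_tool([
  [-1,-568,661,21,-82],
  [-1,-568,661,21,-82],
  [-1,-568,661,21,-82],
  [-1,-568,661,21,-82],
  [-1,-568,661,21,-82],
  [-1,-568,661,21,-82],
  [-1,-568,661,21,-82],
  [-1,-568,661,21,-82],
  [-1,-568,661,21,-82],
  [-1,-568,661,21,-82],
  [-1,-568,661,21,-82],
  [-1,-568,661,21,-82],
])

```text
clock: 1.3
position: [425.4, -25.0, 216.9]
ee_rot: [0.777, -0.63, 0.0, -0.0]
contact_force: [0.6, -0.4, 1.2]
gripper_width: 85.6
grasp_force: 0.0
```

```bash
python3 -c "
from h import *
go(522,228,210,192.2)"
```

```text
t 1.3 pos [425.4 -25.  216.9] yang -168.1 F [ 0.6 -0.4  1.2] -> shift [-227.6 -146.7    6.9] roll -0.3
```

>>> drive_tool([
  [-1,-227,-147,7,0],
  [-1,-227,-147,7,0],
  [-1,-227,-147,7,0],
  [-1,-227,-147,7,0],
  [-1,-227,-147,7,0],
  [-1,-227,-147,7,0],
  [-1,-227,-147,7,0],
  [-1,-227,-147,7,0],
])

```text
clock: 2.1
position: [522.1, 225.2, 209.0]
ee_rot: [0.777, -0.63, -0.0, 0.001]
contact_force: [-0.2, -1.0, -0.3]
gripper_width: 85.2
grasp_force: 0.0
```

```bash
python3 - <<'E'
from h import *
go(522,228,210,192.2)
s=arm.read_state(); im=arm.get_image('wrist'); cv2.imwrite('pics/w1.png',im); c=cam('wrist',s)
for n,X in dict(red=(503,316.4,8),yellow=(515.6,257.7,8),blue=(528.2,199.1,8),green=(540.8,140.4,8)).items(): print(n,proj(c,X).round(0))
E
```

```text
t 2.1 pos [522.1 225.2 209. ] yang -168.1 F [-0.2 -1.  -0.3] -> shift [-2.7 -0.5 -1. ] roll -0.3
red [319. 305.]
yellow [319. 250.]
blue [319. 189.]
green [319. 122.]
```

View pics/w1.png

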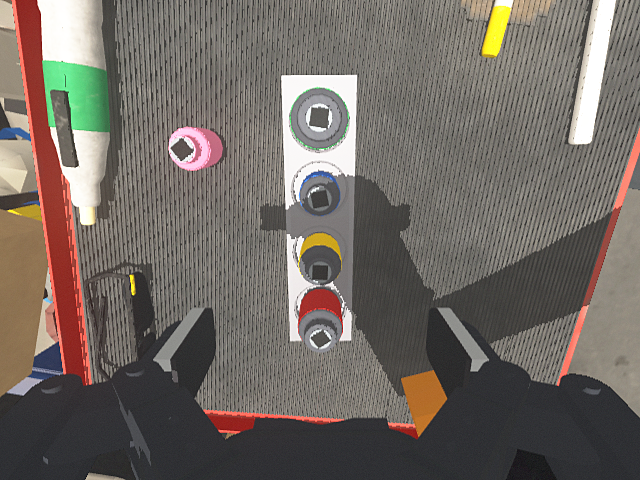

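The wrist view shows the neck tops at green (319,117), blue (319,198), yellow (320,270) and red (320,337). I'll cast those onto their known heights, and start with red at the far end.

```bash
python3 - <<'E'
from h import *
s=arm.read_state(); c=cam('wrist',s)
u=np.array([.2105,-.9776])
for n,p,z in(('green',(319,117),80),('blue',(319,198),68),('yellow',(320,270),72),('red',(320,337),76)):
    w=plane(c,p,z); print(n,w.round(1),'along',((w[:2]-[521.9,228.4])@u).round(1))
go(503,317,110,192.2)
E
```

```text
green [540.4 138.9  80. ] along 91.4
blue [528.2 197.3  68. ] along 31.7
yellow [515.3 254.9  72. ] along -27.3
red [503.  313.6  76. ] along -87.3
t 2.15 pos [522.  224.6 209.4] yang -168.1 F [0.7 0.2 0.4] -> shift [-94.4  -0.5  99.3] roll -0.3
```

>>> drive_tool([
  [-1,-91,0,80,0],
  [-1,-91,0,80,0],
  [-1,-91,0,80,0],
  [-1,-91,0,120,0],
  [-1,-91,0,160,0],
  [-1,-91,0,182,0],
  [-1,-91,0,182,0],
  [-1,-91,0,182,0],
])

```text
clock: 2.95
position: [504.7, 314.0, 28.9]
ee_rot: [0.776, -0.63, 0.0, -0.0]
contact_force: [-0.3, 0.9, 0.1]
gripper_width: 85.1
grasp_force: 0.0
```

>>> drive_tool([
  [1,0,0,0,0],
  [1,0,0,0,0],
  [1,0,0,0,0],
  [1,0,0,0,0],
  [1,0,0,0,0],
  [1,0,0,0,0],
  [1,0,0,0,0],
  [1,0,0,0,0],
])

```text
clock: 3.75
position: [504.5, 314.8, 29.6]
ee_rot: [0.777, -0.63, 0.0, -0.001]
contact_force: [-1.2, -0.8, 4.8]
gripper_width: 39.0
grasp_force: 59.8
```

>>> drive_tool([
  [1,0,0,-15,0],
  [1,0,0,-50,0],
  [1,0,0,-90,0],
  [1,0,0,-110,0],
  [1,0,0,-110,0],
  [1,0,0,-110,0],
])

```text
clock: 4.35
position: [503.1, 313.9, 137.2]
ee_rot: [0.776, -0.63, -0.001, 0.0]
contact_force: [-0.1, -0.9, -2.5]
gripper_width: 39.0
grasp_force: 61.0
```

```bash
python3 -c "
from h import *
go(550,-247.5,140,186.6)"
```

```text
t 4.35 pos [503.1 313.9 137.2] yang -168.2 F [-0.1 -0.9 -2.5] -> shift [559.1  69.2  -2.8] roll 5.2
```

>>> drive_tool([
  [1,20,2,-3,0],
  [1,60,7,-3,1],
  [1,105,13,-3,2],
  [1,155,19,-3,3],
  [1,205,25,-3,4],
  [1,255,31,-3,5],
  [1,305,38,-3,5],
  [1,355,44,-3,5],
  [1,405,50,-3,5],
  [1,455,56,-3,5],
  [1,500,62,-3,5],
  [1,535,66,-3,5],
])

```text
clock: 5.55
position: [547.2, -225.9, 138.7]
ee_rot: [0.747, -0.664, -0.002, 0.001]
contact_force: [0.8, -0.2, -1.7]
gripper_width: 39.2
grasp_force: 61.0
```

>>> drive_tool([
  [1,17,2,0,0],
  [1,24,3,0,0],
  [1,24,3,0,0],
  [1,24,3,0,0],
  [1,24,3,0,0],
])

```text
clock: 6.05
position: [549.3, -245.5, 140.9]
ee_rot: [0.749, -0.663, -0.0, -0.0]
contact_force: [0.3, 0.5, -1.7]
gripper_width: 39.3
grasp_force: 61.0
```

```bash
python3 - <<'E'
from h import *
s=arm.read_state(); im=arm.get_image('wrist'); cv2.imwrite('pics/w2.png',im); c=cam('wrist',s)
go(550,-247.5,140,186.6)
for i,X in enumerate([(535.9,-128.5,12),(542.7,-188.2,12),(550.1,-247.5,12),(556.6,-307.2,12)]): print(i+1,proj(c,X).round(0))
m=cv2.inRange(im,(190,190,190),(255,255,255))
for ce,st in blobs(m>0,300,8000): print(ce.round(0),st, plane(c,ce,12).round(1))
E
```

```text
t 6.1 pos [ 549.4 -245.6  141. ] yang -173.0 F [ 0.7 -0.2 -2.4] -> shift [ 2.  -0.4  1. ] roll 0.4
1 [319. 367.]
2 [319. 304.]
3 [319. 234.]
4 [320. 154.]
[47.  9.] [   1    0   72   28 1073] [ 745.5 -376.6   12. ]
[589.  27.] [ 554    0   75   68 2048] [ 389.8 -409.8   12. ]
[319. 149.] [ 293  111   56  101 3924] [ 557.6 -310.8   12. ]
[320. 232.] [ 298  211   45   44 1380] [ 549.5 -248.9   12. ]
```

View pics/w2.png

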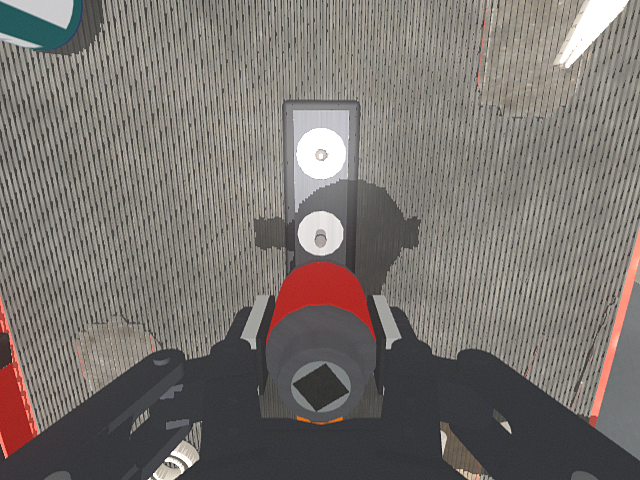

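The plates appear at peg 3 (320,233) and peg 4 (320,154), as predicted. The red socket is upright in the grip, with its neck top near (320,383).

```bash
python3 - <<'E'
from h import *
s=arm.read_state(); c=cam('wrist',s)
w=plane(c,(320,383),187.5); print(w.round(1))
go(550-(w[0]-s['position'][0]),-247.6-(w[1]-s['position'][1]),34,186.6)
E
```

```text
[ 549.3 -245.9  187.5]
t 6.1 pos [ 549.4 -245.6  141. ] yang -173.0 F [ 0.7 -0.2 -2.4] -> shift [  1.8  -0.5 107. ] roll 0.4
```

>>> drive_tool([
  [1,2,0,20,0],
  [1,2,0,50,0],
  [1,2,0,70,0],
  [1,2,0,85,0],
  [1,2,0,97,0],
  [1,2,0,104,0],
  [1,2,0,107,0],
  [1,2,0,107,0],
  [1,2,0,107,0],
])

```text
clock: 7.0
position: [550.2, -249.0, 34.6]
ee_rot: [0.748, -0.663, 0.001, -0.0]
contact_force: [1.0, -0.5, -2.4]
gripper_width: 39.2
grasp_force: 60.9
```

>>> drive_tool([
  [1,0,0,1,0],
  [1,0,0,1,0],
  [-0.3,0,0,1,0],
  [-1,0,0,1,0],
  [-1,0,0,1,0],
  [-1,0,0,1,0],
  [-1,0,0,1,0],
  [-1,0,0,1,0],
])

```text
clock: 7.8
position: [549.5, -248.9, 32.9]
ee_rot: [0.748, -0.663, 0.0, 0.0]
contact_force: [-0.5, -0.4, -0.7]
gripper_width: 85.1
grasp_force: 0.0
```

>>> drive_tool([
  [-1,0,0,-20,0],
  [-1,0,0,-60,0],
  [-1,0,0,-100,0],
  [-1,0,0,-140,0],
  [-1,0,0,-150,0],
  [-1,0,0,-150,0],
  [-1,0,0,-150,0],
])

```text
clock: 8.5
position: [548.6, -248.5, 181.5]
ee_rot: [0.748, -0.664, -0.001, 0.0]
contact_force: [-0.8, 0.0, -0.8]
gripper_width: 85.4
grasp_force: 0.0
```

```bash
python3 - <<'E'
from h import *
s=arm.read_state(); im=arm.get_image('wrist'); cv2.imwrite('pics/w3.png',im); c=cam('wrist',s)
print(proj(c,(550,-247.6,80)))
go(540.6,139.5,130,192.2)
E
```

```text
[317.45880699 247.46895962]
t 8.55 pos [ 548.3 -248.5  180.8] yang -173.2 F [ 0.1  0.2 -1.3] -> shift [-386.1  -38.7   51.3] roll -5.4
```

View pics/w3.png

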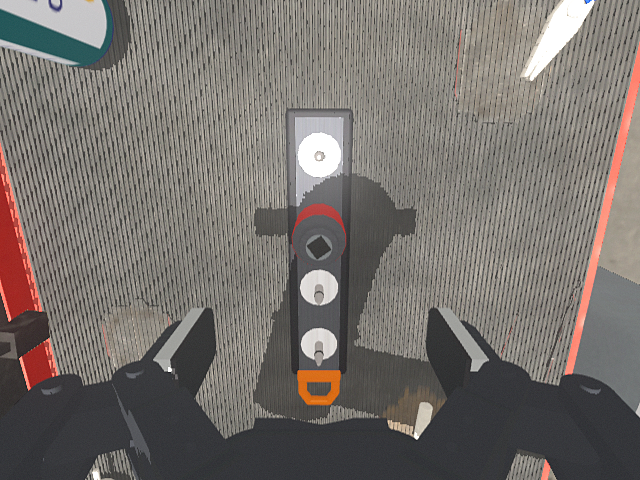

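Red is seated on peg 3: its neck is at (319,247), as predicted, and pegs 1, 2 and 4 are free. Green is next.

>>> drive_tool([
  [-1,-40,-4,0,-2],
  [-1,-90,-9,0,-4],
  [-1,-140,-14,0,-5],
  [-1,-190,-19,0,-5],
  [-1,-240,-24,0,-5],
  [-1,-290,-29,0,-5],
  [-1,-335,-34,0,-5],
  [-1,-370,-37,0,-5],
  [-1,-386,-39,0,-5],
  [-1,-386,-39,0,-5],
  [-1,-386,-39,20,-5],
  [-1,-386,-39,50,-5],
])

```text
clock: 9.75
position: [542.9, 138.3, 133.1]
ee_rot: [0.776, -0.63, 0.001, -0.001]
contact_force: [0.4, 0.5, -1.2]
gripper_width: 85.7
grasp_force: 0.0
```

```bash
python3 -c "
from h import *
go(540.5,139,30,192.2)"
```

```text
t 9.75 pos [542.9 138.3 133.1] yang -168.2 F [ 0.4  0.5 -1.2] -> shift [ -1.1   2.5 103.1] roll -0.4
```

>>> drive_tool([
  [-1,-1,1,40,0],
  [-1,-1,1,80,0],
  [-1,-1,1,100,0],
  [-1,-1,1,100,0],
  [1,-1,1,100,0],
  [1,-1,1,100,0],
  [1,-1,1,100,0],
  [1,-1,1,100,0],
  [1,-1,1,100,0],
  [1,-1,1,100,0],
  [1,-1,1,100,0],
])

```text
clock: 10.85
position: [541.8, 140.0, 34.9]
ee_rot: [0.777, -0.63, 0.001, -0.001]
contact_force: [-1.6, -1.1, 7.0]
gripper_width: 42.0
grasp_force: 60.5
```

>>> drive_tool([
  [1,0,0,-15,0],
  [1,0,0,-50,0],
  [1,0,0,-90,0],
  [1,0,0,-110,0],
  [1,0,0,-110,0],
  [1,0,0,-110,0],
])

```text
clock: 11.45
position: [539.8, 139.6, 142.2]
ee_rot: [0.776, -0.63, -0.001, 0.0]
contact_force: [0.0, -0.1, -4.1]
gripper_width: 42.0
grasp_force: 61.7
```

```bash
python3 -c "
from h import *
go(556.6,-307.2,140,186.6)"
```

```text
t 11.45 pos [539.8 139.6 142.2] yang -168.2 F [ 0.  -0.1 -4.1] -> shift [440.7  75.2   1.9] roll 5.2
```

>>> drive_tool([
  [1,20,3,0,0],
  [1,60,10,0,1],
  [1,105,18,0,2],
  [1,155,26,0,3],
  [1,205,35,0,4],
  [1,255,43,0,5],
  [1,305,52,0,5],
  [1,350,60,0,5],
  [1,390,66,0,5],
  [1,420,72,0,5],
  [1,438,75,0,5],
  [1,441,75,0,5],
])

```text
clock: 12.65
position: [556.9, -308.7, 140.2]
ee_rot: [0.747, -0.665, -0.002, 0.001]
contact_force: [-0.2, 0.2, -3.3]
gripper_width: 41.9
grasp_force: 61.7
```

>>> drive_tool([
  [1,0,0,0,0],
  [1,0,0,0,0],
  [1,0,0,0,0],
])

```text
clock: 12.95
position: [558.3, -305.8, 142.7]
ee_rot: [0.749, -0.663, -0.0, -0.0]
contact_force: [-0.1, -0.6, -2.7]
gripper_width: 42.0
grasp_force: 61.7
```

```bash
python3 - <<'E'
from h import *
s=arm.read_state(); im=arm.get_image('wrist'); cv2.imwrite('pics/w4.png',im); c=cam('wrist',s)
go(556.6,-307.2,38.5,186.6)
print(proj(c,(556.6,-307.2,12)))
for dz in(0,): print(proj(c,s['position']+[0,0,45+0.1]))
E
```

```text
t 13.0 pos [ 558.4 -306.   143. ] yang -173.0 F [ 0.9 -0.3 -2.8] -> shift [  1.    1.9 104.5] roll 0.4
[322.19271443 234.30384602]
[319.52300688 381.03970891]
```

View pics/w4.png

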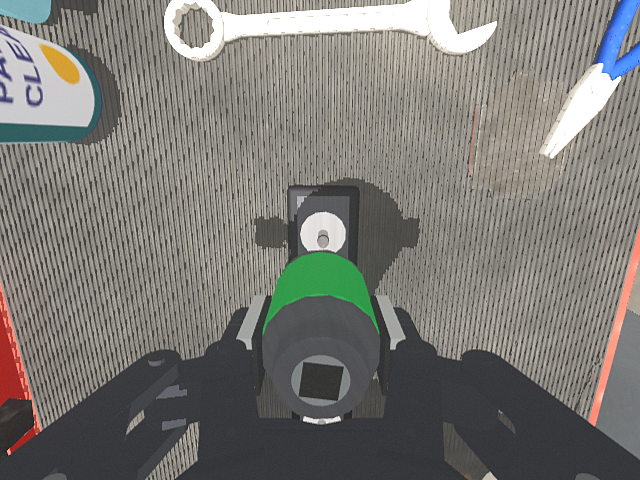

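The green socket is upright in the grip with its neck at (321,378), and peg 4's plate is at (323,233), as predicted.

>>> drive_tool([
  [1,1,1,20,0],
  [1,1,1,45,0],
  [1,1,1,66,0],
  [1,1,1,82,0],
  [1,1,1,94,0],
  [1,1,1,100,0],
  [1,1,1,103,0],
  [1,1,1,104,0],
  [1,1,1,104,0],
])

```text
clock: 13.9
position: [557.8, -308.5, 39.6]
ee_rot: [0.748, -0.663, 0.001, -0.0]
contact_force: [0.3, 0.5, -2.8]
gripper_width: 42.0
grasp_force: 61.6
```

>>> drive_tool([
  [1,0,0,1,0],
  [1,0,0,1,0],
  [-0.3,0,0,1,0],
  [-1,0,0,1,0],
  [-1,0,0,1,0],
  [-1,0,0,1,0],
  [-1,0,0,1,0],
  [-1,0,0,1,0],
])

```text
clock: 14.7
position: [557.3, -308.4, 37.9]
ee_rot: [0.748, -0.663, 0.0, -0.0]
contact_force: [-0.2, -0.7, 1.3]
gripper_width: 85.1
grasp_force: 0.0
```

>>> drive_tool([
  [-1,0,0,-20,0],
  [-1,0,0,-60,0],
  [-1,0,0,-100,0],
  [-1,0,0,-140,0],
  [-1,0,0,-145,0],
  [-1,0,0,-145,0],
  [-1,0,0,-145,0],
])

```text
clock: 15.4
position: [556.5, -307.9, 181.4]
ee_rot: [0.748, -0.664, -0.001, 0.0]
contact_force: [-0.6, 0.1, -0.8]
gripper_width: 85.3
grasp_force: 0.0
```

```bash
python3 - <<'E'
from h import *
s=arm.read_state(); im=arm.get_image('wrist'); cv2.imwrite('pics/w5.png',im); c=cam('wrist',s)
print(proj(c,(556.6,-307.2,84)))
go(515.4,255.5,180,192.2)
E
```

```text
[319.26670546 249.05787631]
t 15.45 pos [ 556.3 -307.9  180.9] yang -173.1 F [ 1.1  0.2 -0.5] -> shift [-564.3  -26.6    1.9] roll -5.3
```

View pics/w5.png

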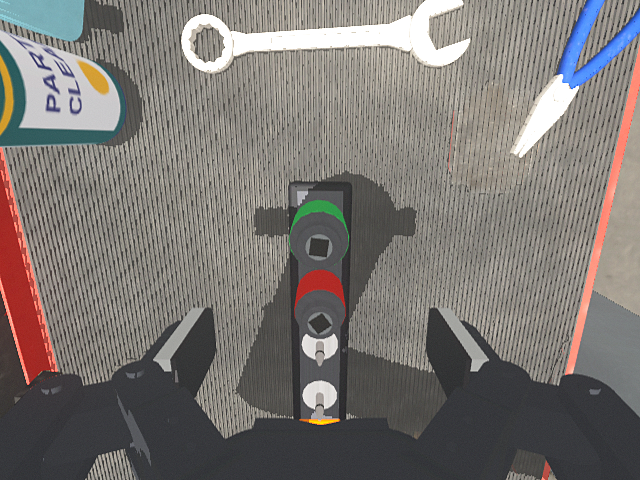

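Green is seated on peg 4: its neck is at (319,247), against a predicted (319,249). Yellow is next.

>>> drive_tool([
  [-1,-45,-2,0,-2],
  [-1,-95,-4,0,-4],
  [-1,-145,-6,0,-5],
  [-1,-195,-9,0,-5],
  [-1,-245,-11,0,-5],
  [-1,-295,-14,0,-5],
  [-1,-345,-16,0,-5],
  [-1,-395,-18,0,-5],
  [-1,-445,-21,0,-5],
  [-1,-495,-23,0,-5],
  [-1,-535,-25,0,-5],
  [-1,-560,-27,0,-5],
])

```text
clock: 16.65
position: [516.0, 253.4, 180.9]
ee_rot: [0.777, -0.629, -0.0, 0.002]
contact_force: [0.4, -0.4, -0.4]
gripper_width: 85.6
grasp_force: 0.0
```

>>> drive_tool([
  [-1,-4,0,10,0],
  [-1,-4,0,40,0],
  [-1,-4,0,50,0],
  [-1,-4,0,50,0],
])

```text
clock: 17.05
position: [514.9, 252.8, 129.9]
ee_rot: [0.776, -0.631, -0.001, 0.003]
contact_force: [0.3, -0.2, 0.5]
gripper_width: 85.6
grasp_force: 0.0
```

```bash
python3 -c "
from h import *
go(515.4,255.5,28,192.2)"
```

```text
t 17.05 pos [514.9 252.8 129.9] yang -168.2 F [ 0.3 -0.2  0.5] -> shift [ -2.8  -1.7 101.9] roll -0.4
```

>>> drive_tool([
  [-1,-2,-1,40,0],
  [-1,-2,-1,80,0],
  [-1,-2,-1,103,0],
  [-1,-2,-1,103,0],
  [1,-2,-1,103,0],
  [1,-2,-1,103,0],
  [1,-2,-1,103,0],
  [1,-2,-1,103,0],
  [1,-2,-1,103,0],
  [1,-2,-1,103,0],
  [1,-2,-1,103,0],
  [1,-2,-1,103,0],
])

```text
clock: 18.25
position: [517.7, 257.5, 31.9]
ee_rot: [0.777, -0.63, 0.0, -0.001]
contact_force: [-1.9, -1.3, 5.9]
gripper_width: 34.2
grasp_force: 60.9
```

>>> drive_tool([
  [1,0,0,-15,0],
  [1,0,0,-50,0],
  [1,0,0,-90,0],
  [1,0,0,-112,0],
  [1,0,0,-112,0],
  [1,0,0,-112,0],
])

```text
clock: 18.85
position: [516.0, 256.6, 141.4]
ee_rot: [0.776, -0.63, -0.001, 0.0]
contact_force: [0.5, -0.1, -3.5]
gripper_width: 34.6
grasp_force: 60.6
```

```bash
python3 -c "
from h import *
go(543,-188,140,186.6)"
```

```text
t 18.85 pos [516.  256.6 141.4] yang -168.2 F [ 0.5 -0.1 -3.5] -> shift [440.7  64.8   1.2] roll 5.2
```

>>> drive_tool([
  [1,20,3,0,0],
  [1,60,9,0,1],
  [1,105,15,0,2],
  [1,155,23,0,3],
  [1,205,30,0,4],
  [1,255,37,0,5],
  [1,305,45,0,5],
  [1,350,51,0,5],
  [1,390,57,0,5],
  [1,420,62,0,5],
  [1,438,64,0,5],
  [1,441,65,0,5],
])

```text
clock: 20.05
position: [542.0, -190.5, 139.4]
ee_rot: [0.747, -0.665, -0.002, 0.001]
contact_force: [-0.7, 1.3, -2.3]
gripper_width: 34.2
grasp_force: 60.5
```

>>> drive_tool([
  [1,0,0,0,0],
  [1,0,0,0,0],
  [1,0,0,0,0],
])

```text
clock: 20.35
position: [543.7, -187.1, 141.5]
ee_rot: [0.749, -0.663, -0.0, 0.0]
contact_force: [-0.6, -0.0, -2.9]
gripper_width: 34.2
grasp_force: 60.5
```

```bash
python3 - <<'E'
from h import *
s=arm.read_state(); im=arm.get_image('wrist'); cv2.imwrite('pics/w6.png',im); c=cam('wrist',s)
go(543,-188,36,186.6)
print(proj(c,(543,-188,12)),proj(c,s['position']+[0,0,72-31.9]))
E
```

```text
t 20.4 pos [ 543.8 -187.1  141.7] yang -173.1 F [-0.4  0.5 -3. ] -> shift [  0.8   0.9 105.7] roll 0.3
[320.70697565 235.20656567] [319.60671661 371.22104742]
```

View pics/w6.png

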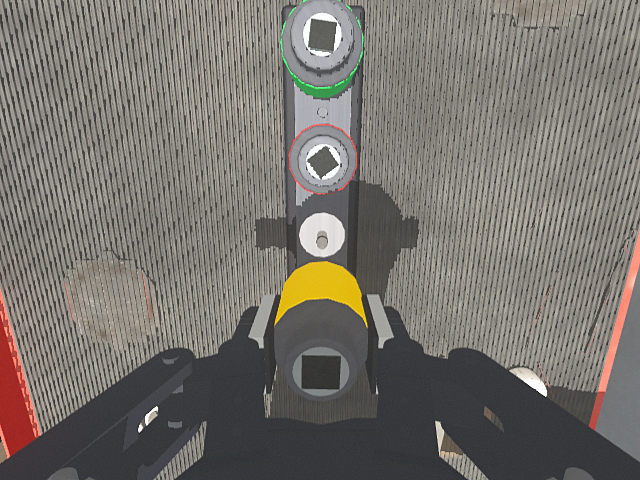

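Yellow is upright in the grip with its neck at (320,368), and peg 2's plate is at (321,235), as predicted. Red and green are still seated.

>>> drive_tool([
  [1,0,0,20,0],
  [1,0,0,45,0],
  [1,0,0,66,0],
  [1,0,0,82,0],
  [1,0,0,94,0],
  [1,0,0,101,0],
  [1,0,0,104,0],
  [1,0,0,105,0],
  [1,0,0,105,0],
  [1,0,0,105,0],
])

```text
clock: 21.4
position: [544.5, -188.1, 37.6]
ee_rot: [0.748, -0.663, 0.001, -0.0]
contact_force: [0.5, 0.5, -2.9]
gripper_width: 34.4
grasp_force: 60.6
```

>>> drive_tool([
  [1,0,0,1,0],
  [1,0,0,1,0],
  [-0.3,0,0,1,0],
  [-1,0,0,1,0],
  [-1,0,0,1,0],
  [-1,0,0,1,0],
  [-1,0,0,1,0],
  [-1,0,0,1,0],
])

```text
clock: 22.2
position: [544.0, -188.0, 35.9]
ee_rot: [0.748, -0.663, 0.0, -0.0]
contact_force: [-0.5, 0.5, 0.3]
gripper_width: 85.3
grasp_force: 0.0
```

>>> drive_tool([
  [-1,0,0,-20,0],
  [-1,0,0,-60,0],
  [-1,0,0,-100,0],
  [-1,0,0,-140,0],
  [-1,0,0,-145,0],
  [-1,0,0,-145,0],
  [-1,0,0,-145,0],
])

```text
clock: 22.9
position: [543.1, -187.8, 179.6]
ee_rot: [0.748, -0.664, -0.001, 0.0]
contact_force: [0.0, 0.2, -0.7]
gripper_width: 85.6
grasp_force: 0.0
```

```bash
python3 - <<'E'
from h import *
s=arm.read_state(); im=arm.get_image('wrist'); cv2.imwrite('pics/w7.png',im); c=cam('wrist',s)
print(proj(c,(543,-188,76)))
go(528.2,198,180,192.2)
E
```

```text
[319.64180218 245.35501311]
t 22.95 pos [ 542.9 -187.8  179.1] yang -173.2 F [ 0.7 -0.6 -0.6] -> shift [-384.8  -31.4   -0.5] roll -5.4
```

View pics/w7.png

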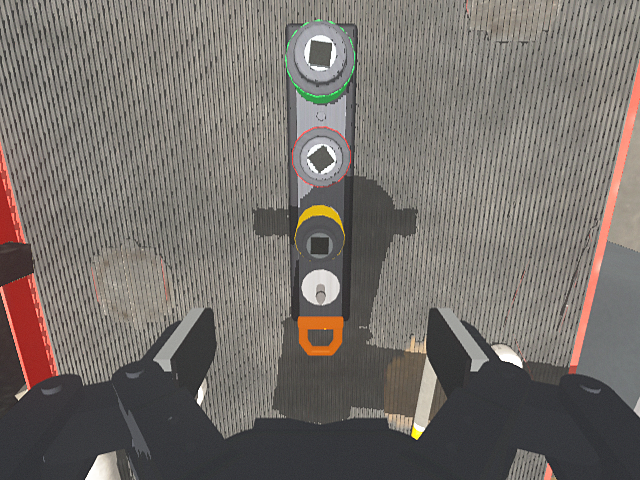

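Yellow is seated on peg 2: its neck is at (320,245), as predicted. Blue is last.

>>> drive_tool([
  [-1,-40,-3,0,-2],
  [-1,-90,-7,0,-4],
  [-1,-140,-11,0,-5],
  [-1,-190,-15,0,-5],
  [-1,-240,-19,0,-5],
  [-1,-290,-23,0,-5],
  [-1,-335,-27,0,-5],
  [-1,-370,-30,0,-5],
  [-1,-385,-31,0,-5],
  [-1,-385,-31,20,-5],
  [-1,-385,-31,50,-5],
  [-1,-385,-31,50,-5],
])

```text
clock: 24.15
position: [525.4, 195.7, 125.8]
ee_rot: [0.776, -0.631, -0.002, 0.005]
contact_force: [0.6, 0.1, 0.4]
gripper_width: 85.2
grasp_force: 0.0
```

```bash
python3 -c "
from h import *
go(528.2,198,26,192.2)"
```

```text
t 24.15 pos [525.4 195.7 125.8] yang -168.2 F [0.6 0.1 0.4] -> shift [-2.1 -4.3 99.8] roll -0.4
```

>>> drive_tool([
  [-1,-1,-1,40,0],
  [-1,-1,-1,80,0],
  [-1,-1,-1,104,0],
  [-1,-1,-1,104,0],
  [1,-1,-1,104,0],
  [1,-1,-1,104,0],
  [1,-1,-1,104,0],
  [1,-1,-1,104,0],
  [1,-1,-1,104,0],
  [1,-1,-1,104,0],
  [1,-1,-1,104,0],
  [1,-1,-1,104,0],
])

```text
clock: 25.35
position: [530.1, 199.5, 28.8]
ee_rot: [0.777, -0.63, 0.001, -0.001]
contact_force: [-1.8, -0.2, 5.5]
gripper_width: 32.2
grasp_force: 59.1
```

>>> drive_tool([
  [1,0,0,-15,0],
  [1,0,0,-50,0],
  [1,0,0,-90,0],
  [1,0,0,-114,0],
  [1,0,0,-114,0],
  [1,0,0,-114,0],
])

```text
clock: 25.95
position: [528.8, 199.0, 140.9]
ee_rot: [0.776, -0.63, -0.0, -0.0]
contact_force: [-0.7, 0.4, -2.5]
gripper_width: 32.3
grasp_force: 60.0
```

```bash
python3 -c "
from h import *
go(536,-128.5,140,186.6)"
```

```text
t 25.95 pos [528.8 199.  140.9] yang -168.2 F [-0.7  0.4 -2.5] -> shift [322.   60.2   0.6] roll 5.2
```

>>> drive_tool([
  [1,20,4,0,0],
  [1,60,11,0,1],
  [1,105,20,0,2],
  [1,150,28,0,3],
  [1,195,36,0,4],
  [1,235,44,0,5],
  [1,270,50,0,5],
  [1,300,56,0,5],
  [1,317,59,0,5],
  [1,322,60,0,5],
  [1,322,60,0,5],
  [1,322,60,0,5],
])

```text
clock: 27.15
position: [536.4, -127.7, 139.9]
ee_rot: [0.748, -0.663, -0.001, 0.001]
contact_force: [0.4, 0.2, -0.9]
gripper_width: 31.9
grasp_force: 60.0
```

>>> drive_tool([
  [1,0,0,0,0],
  [1,0,0,0,0],
])

```text
clock: 27.35
position: [537.0, -127.5, 140.8]
ee_rot: [0.749, -0.663, -0.0, 0.0]
contact_force: [-0.7, -0.1, -2.2]
gripper_width: 32.1
grasp_force: 60.0
```

```bash
python3 - <<'E'
from h import *
s=arm.read_state(); im=arm.get_image('wrist'); cv2.imwrite('pics/w8.png',im); c=cam('wrist',s)
go(536,-128.5,32.8,186.6)
print(proj(c,(536,-128.5,12)),proj(c,s['position']+[0,0,68-28.8]))
E
```

```text
t 27.4 pos [ 537.1 -127.6  140.9] yang -173.1 F [ 0.5 -0.3 -2.1] -> shift [  0.8   1.2 108.1] roll 0.3
[321.29085135 235.33302651] [319.51909045 369.51422707]
```

View pics/w8.png

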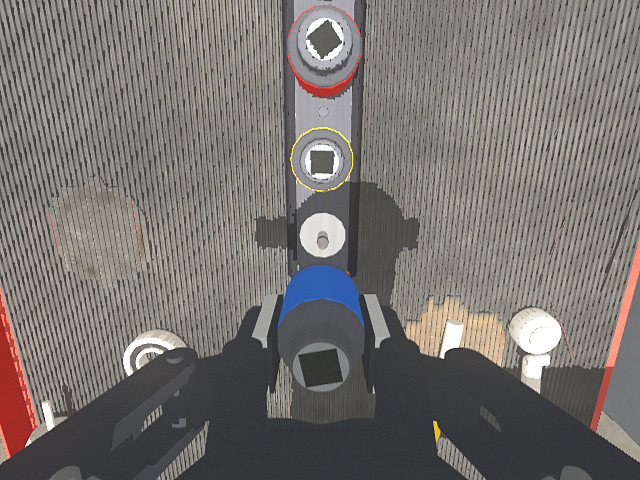

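Blue is upright in the grip with its neck at (321,364), and peg 1's plate is at (322,235), as predicted.

>>> drive_tool([
  [1,0,1,20,0],
  [1,0,1,45,0],
  [1,0,1,66,0],
  [1,0,1,82,0],
  [1,0,1,95,0],
  [1,0,1,103,0],
  [1,0,1,106,0],
  [1,0,1,107,0],
  [1,0,1,107,0],
  [1,0,1,107,0],
])

```text
clock: 28.4
position: [536.5, -128.5, 34.6]
ee_rot: [0.748, -0.663, 0.001, -0.001]
contact_force: [0.1, -0.7, -2.2]
gripper_width: 32.4
grasp_force: 60.0
```

>>> drive_tool([
  [1,0,0,1,0],
  [1,0,0,1,0],
  [-0.3,0,0,1,0],
  [-1,0,0,1,0],
  [-1,0,0,1,0],
  [-1,0,0,1,0],
  [-1,0,0,1,0],
  [-1,0,0,1,0],
])

```text
clock: 29.2
position: [536.0, -128.5, 32.9]
ee_rot: [0.748, -0.663, 0.0, -0.0]
contact_force: [0.3, -0.3, 0.1]
gripper_width: 85.5
grasp_force: 0.0
```

>>> drive_tool([
  [-1,0,0,-20,0],
  [-1,0,0,-60,0],
  [-1,0,0,-100,0],
  [-1,0,0,-140,0],
  [-1,0,0,-180,0],
  [-1,0,0,-180,0],
  [-1,0,0,-180,0],
])

```text
clock: 29.9
position: [536.2, -128.3, 213.9]
ee_rot: [0.748, -0.664, 0.001, -0.001]
contact_force: [-1.4, 0.2, -0.5]
gripper_width: 85.5
grasp_force: 0.0
```

```bash
python3 - <<'E'
from h import *
s=arm.read_state(); w=arm.get_image('wrist'); t=arm.get_image('side'); c=cam('wrist',s)
cv2.imwrite('pics/w9.png',cv2.resize(np.hstack([w[:,120:520],cv2.resize(t[150:270,300:420],(480,480))]),(790,431)))
print(proj(c,(536,-128.5,72)))
E
```

```text
[320.60794626 231.97527773]
```

View pics/w9.png

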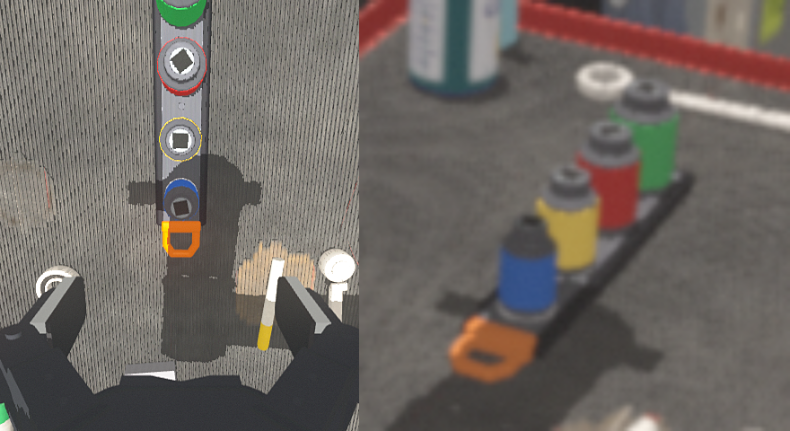

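The wrist and side views show all four sockets upright and fully down: blue by the loop, then yellow, red and green. The gripper is clear of them.

```bash
python3 -c "
from bench import arm
print(arm.job_done())"
```

```text
the job is handed in; nothing more can be done
None
```

The job is handed in at about 30 s on the robot's clock: blue, yellow, red and green stand on pegs 1 to 4 from the loop, all upright and fully down in the last wrist and side views; the hand-in returned no verdict.

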